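# Unlock the green battery hatch with the coin key

### The arm

A 6-joint arm with a two-finger parallel gripper is mounted at the origin on a cart in front of the work surface, level with it; the furniture and walls round the work are solid. World frame = base frame: x ahead of the robot, y to its left, z up, the work surface at z = 0. Lengths are in mm, angles in rad, forces in N, time in s.
With the tool pointing down it reaches from about 350 to 775 mm from the base axis. Payload 7.3 kg.
Tool frame: the origin (TCP) lies on the front face of the gripper's body, between the roots of the fingers; the fingertips stand 66 mm ahead of it and the grasp point (between the pads) lies 47 mm ahead of it (bot.tip_extent is the distance from the TCP to the fingertips, in mm); z points along the fingers, y is the line along which they close (so a half turn about z gives the same grasp; the last joint's range is limited). The gripper opens to 92 mm and grips with 3 to 60 N. Pads are 19 mm wide; open, the fingers measure 130 mm over their backs; the gripper's body (75 mm by 190 mm) begins 47 mm behind the grasp point.
Start: joints at [1.141, 0.342, 1.524, -0, 1.275, -0.146], TCP at [146.985, 504.018, 292.241] pointing down, gripper open.
Joint ranges: [-2.53, 2.53], [-0.77, 2.02], [0.04, 2.7], [-1, 4.14], [0.28, 2.66], [-3.11, 3.11]. Speed limits (rad/s): [2.57, 2.57, 3.14, 3.14, 3.14, 3.14].

### API

Orientations are given as [roll, pitch, yaw] about the fixed x, y, z axes, in that order (R = Rz(yaw) Ry(pitch) Rx(roll)).
In Python, from plant import readout, viewer, order, bot gives the robot as it stands.
- The arm moves only by the shell command python3 -m creep 'ROWS'. ROWS is text: rows parted by semicolons, each of 7 numbers parted by spaces: the shift along the world's x, y, z in m, then the turn, a rotation vector about the world's x, y, z in rad, then the opening in per cent of the stroke, from 0 (shut) to 100 (fully open). A call has 1 to 8 rows; each row shifts and turns the commanded pose from where the row before left it; what a row does not reach is not made up. A row lasts 1/12 s, in which the tool goes at most 41.7 mm and 7.16 degrees, less where a joint would pass 70% of its speed; a pose out of reach is approached as far as the arm can. A call is refused whole if a number of a shift passes 0.0417 or a number of a turn 0.125, either way. A call with a gripper value outside its range is refused whole. The fingers move at their own pace and stop on an object; the grip force is fixed at half the most. Time passes only in rows, so rows that do not move let the fingers close. It gives the time, the measured TCP pose, the force, the opening and the grip force at its end, in the units of the state.
- readout.get_obs(): the state, without advancing time (a new reading comes with each control period).
- viewer.capture(name): name is "scene" or "top" or "wrist"; returns the picture (420x560x3 uint8, red, green, blue); there is no depth.
- viewer.camera_info(name): a dict with "fx", "fy", "cx", "cy" (pixels), "origin" and "rotation" of the camera in the world. Camera axes: x right, y up, looking along -z (the intrinsics and any distortion apply to the point x, -y, -z); pixel columns grow to the right and rows downward; lengths in mm; the calibration is good to about 2 mm. A picture is of the moment at which its call begins: read the wrist's pose just before it. camera_info takes no time and is no camera call; for the wrist camera it gives the pose at the moment of the call.
- order.close_job(): hands the job in; it is judged then, once.
The state is a dict: "time": time; "joint_positions": joint angles; "dq": joint speeds; "tau": joint torques, N m; "tool_pos": TCP position; "tcp_rot": TCP orientation; "contact_force": force on the tool from outside, world axes, zero at the start; "moment": the same for the moment, N m; "grip_width": finger opening in mm; "finger_force": force on a finger pad.
Only numpy, scipy, OpenCV 4.12 (cv2) and the standard library are available. Lean on these libraries where they do the work, as an engineer would, in place of code of your own. Each camera call takes 0.05 s, during which the arm holds its last target. There are 200 camera calls.

### The job

Take the yellow coin key out of its stand, put its blade into the slot of the green battery cover and turn the cover a quarter turn counter-clockwise, fully to its open stop. Then put the key back in its stand, upright with its blade down in the pocket, and let go.

Things in the scene. Friction and masses are not known exactly. Their poses are not given: they have to be found in the camera images.
- coin_key: Loose upright key, 60 mm tall, 70 g. Steel blade 28 (x) x 3 (y) x 13 mm tall; above it a black guard plate 50 x 36 x 5 mm; above that a yellow ribbed grip 36 (x) x 16 (y) x 42 mm tall, pinched across its 16 mm. Origin: middle of the blade's lower edge, z up; guard underside at 13 mm, guard top at 18, grip top at 60. Same after a half turn about z.
- key_stand: Fixed low stand, dark foot and aluminium block, 88 (x) x 64 (y) x 24 mm tall; origin at the centre of its underside, z up. Centred in its top a pocket 44 (x) x 16 (y) mm, 16 mm deep. The key stands with its blade in the pocket, along x either way round, its guard resting on the stand's top: key origin 11 mm above the stand's.
- green_slot (a point): Centre of the slot mouth on top of the green round cover (64 mm across, top 36 mm above the desk) of a fixed box 116 x 100 x 30 mm; an orange-covered twin stands nearby. The black-lined slot runs along the point's x: 53 mm long, 15 deep, 9 wide, flared to 16 at the mouth. z is up; the point turns with the cover. Blade fully in: guard rests on the cover, key origin 13 mm below the point.
- green_cover (a joint): Turn of the green cover about its upright axis, rad: 0 locked (white pointer at the single dot), growing counter-clockwise seen from above to a hard stop at 1.571, open (pointer at the two dots). Starts at 0 to 0.2, turns against about 0.05 N m of friction, stays where it is left. The blade has about 12 degrees of play in the slot before it drives the cover.
Mind the look-alikes: they are no part of the job. What is shaped like the coin_key but purple is not meant.

How it is judged (in metres and radians):
On the way, in this order (a step that is already met when the one before it is completed fails the run):
1. the key's blade is at least 7 mm down in the green cover's slot, the cover still less than 0.6 rad turned (z of coin_key in the frame of green_slot below -0.007 m and horizontal distance between coin_key and green_slot below 0.018 m and value of joint green_cover below 0.6 rad), for 0.1 s.
2. with the blade in the slot the cover reaches at least 1.22 rad (70 degrees) (z of coin_key in the frame of green_slot below -0.005 m and horizontal distance between coin_key and green_slot below 0.02 m and value of joint green_cover above 1.22 rad), for 0.1 s.
At the end, for the whole second after the job is handed in: The green cover stands at 1.22 rad or more (within 20 degrees of its open stop) and the key is back in its stand at rest: its origin within 14 mm of the stand's centre and at most 15 mm above its underside, upright within 10 degrees (value of joint green_cover above 1.22 rad and horizontal distance between coin_key and key_stand below 0.014 m and z of coin_key in the frame of key_stand below 0.015 m and angle between coin_key's own z axis and vertical below 0.17 rad and linear speed of coin_key below 0.03 m/s); the robot touches nothing.
It also fails if it takes over 58 s, if anything falls off the work surface, if the arm or the gripper's body presses on something with over 40 N, if the wrist force passes 120 N, or if a joint passes its speed limit or range.

## Working session

There is one attempt and no reset: what is moved stays moved. The work goes in short steps, Python scripts to look and compute and a shell command to move; the robot and the scene stay as the last step left them, time stands still between calls to the robot, and variables do not carry over. Pictures are saved under pics/ and viewed, at most 10 in all, crops included, and the job is handed in when it is done.

```bash
ls; mkdir -p pics; python3 - <<'E'
from plant import readout, viewer
import cv2
o=readout.get_obs();print(o)
for n in("scene","top","wrist"):
    i=viewer.camera_info(n);print(n,i)
    cv2.imwrite(f"pics/{n}0.png",viewer.capture(n)[:,:,::-1])
E
```

```text
pics
{'time': 0.0, 'joint_positions': array([ 1.14101952e+00,  3.42712909e-01,  1.52506718e+00, -1.47038031e-05,
        1.27537074e+00, -1.45984325e-01]), 'dq': array([-0.00026751,  0.00135703,  0.00016917,  0.00066345,  0.00142308,
       -0.00013099]), 'tau': array([ 1.04576040e-03, -4.31242096e+01, -2.44219619e+01,  7.18409009e-02,
        5.60849416e-02, -1.40996613e-04]), 'tool_pos': array([146.83780864, 503.71203025, 291.53246318]), 'tcp_rot': array([-3.14004900e+00, -2.12751733e-04,  2.85780430e+00]), 'contact_force': array([-0.04149509,  0.06027342,  0.15761398]), 'moment': array([-0.03788804, -0.01535357, -0.02228585]), 'finger_force': 0.0, 'grip_width': 91.86232577956736}
scene {'fx': 386.8214708128373, 'fy': 386.8214708128373, 'cx': 278.44196633248987, 'cy': 211.46156102537313, 'origin': array([ 220.44692355, -511.94772581,  673.17011111]), 'rotation': array([ 0.73314809,  0.00837122, -0.45909232])}
top {'fx': 473.13330276271995, 'fy': 473.13330276271995, 'cx': 278.5523886499632, 'cy': 193.9419930080176, 'origin': array([432.0676628 , -17.29567316, 993.62049318]), 'rotation': array([ 0.03034697,  0.03070106, -1.55485514])}
wrist {'fx': 296.03839046736636, 'fy': 296.03839046736636, 'cx': 280.70592158146513, 'cy': 209.5511778342452, 'origin': array([ 80.49528731, 523.11601251, 384.01197245]), 'rotation': array([-0.25808894,  0.00147306,  1.28624599])}
```

View pics/top0.png

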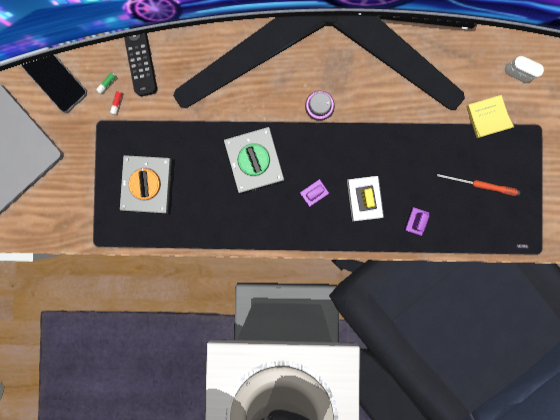

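View pics/scene0.png

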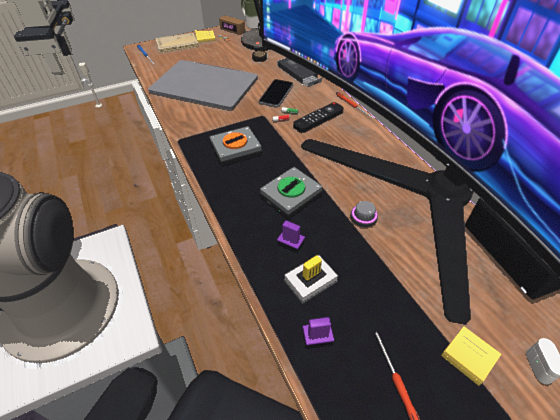

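The top view shows the green cover at about (254,159) with its slot near vertical. The yellow grip is at (369,198) on the white stand at (365,198), with purple look-alikes at (315,193) and (418,221). The scene view agrees: green at (291,187), yellow at (313,268).

```bash
cat > h.py <<'E'
import numpy as np, cv2
from scipy.spatial.transform import Rotation as R
from plant import viewer, readout
def ray(i,px):
    px=np.atleast_2d(np.asarray(px,float))
    d=np.c_[(px[:,0]-i["cx"])/i["fx"],-(px[:,1]-i["cy"])/i["fy"],-np.ones(len(px))]
    return R.from_euler("xyz",i["rotation"]).apply(d)
def onto(i,px,z):
    d=ray(i,px); o=np.array(i["origin"]); return o+d*((z-o[2])/d[:,2])[:,None]
def project(i,p):
    c=R.from_euler("xyz",i["rotation"]).inv().apply(np.atleast_2d(p)-i["origin"])
    return np.c_[i["cx"]-i["fx"]*c[:,0]/c[:,2], i["cy"]+i["fy"]*c[:,1]/c[:,2]]
def two(i1,p1,i2,p2):
    a,b=ray(i1,p1)[0],ray(i2,p2)[0]; A=np.c_[a,-b]
    s=np.linalg.lstsq(A,np.array(i2["origin"])-i1["origin"],rcond=None)[0]
    P=i1["origin"]+a*s[0];Q=i2["origin"]+b*s[1]; return (P+Q)/2,np.linalg.norm(P-Q)
def mask(im,lo,hi,near=None,r=60):
    m=cv2.inRange(cv2.cvtColor(im,cv2.COLOR_RGB2HSV),lo,hi)
    if near is not None:
        k=np.zeros_like(m);cv2.circle(k,tuple(int(v) for v in near),r,255,-1);m&=k
    return m
def big(m):
    c,_=cv2.findContours(m,cv2.RETR_EXTERNAL,cv2.CHAIN_APPROX_NONE)
    return max(c,key=cv2.contourArea)
def rect(i,c,z):
    """min-area rectangle of a contour cast onto height z: centre, long side angle, sizes"""
    w=onto(i,cv2.convexHull(c)[:,0],z)[:,:2].astype(np.float32)
    b=cv2.boxPoints(cv2.minAreaRect(w)); e=[b[1]-b[0],b[2]-b[1]]
    e.sort(key=np.linalg.norm); 
    return b.mean(0).round(1),round(float(np.arctan2(e[1][1],e[1][0])%np.pi),3),[round(float(np.linalg.norm(v)),1) for v in e]
YEL=((22,120,90),(35,255,255)); GRN=((50,80,60),(85,255,255)); WHT=((0,0,150),(180,45,255)); BLK=((0,0,0),(180,255,60))
E
python3 - <<'E'
from h import *
I={n:viewer.camera_info(n) for n in("top","scene")}
im={n:cv2.imread(f"pics/{n}0.png")[:,:,::-1].copy() for n in I}
i=I["top"]
y=big(mask(im["top"],*YEL,(369,198),30)); print("yellow top z71",rect(i,y,71))
g=big(mask(im["top"],*GRN,(254,159),30)); print("green z36",rect(i,g,36), cv2.minEnclosingCircle(g))
s=big(mask(im["top"],*WHT,(365,198),35)); print("stand z24",rect(i,s,24))
b=big(mask(im["top"],*BLK,(254,159),14)); print("slot z36",rect(i,b,36))
gs=big(mask(im["scene"],*GRN,(291,187),35)); print("green scene z36",rect(I["scene"],gs,36))
cg=lambda c:cv2.minAreaRect(c)[0]
print("two",two(i,cg(g),I["scene"],cg(gs)))
ss=big(mask(im["scene"],*WHT,(311,280),40)); print("stand scene z24",rect(I["scene"],ss,24))
a=im["top"][120:235,220:430];a=cv2.resize(a,None,fx=3.8,fy=3.8,interpolation=cv2.INTER_CUBIC)
cv2.imwrite("pics/topc.png",a[:,:,::-1])
E
```

```text
yellow top z71 (array([ 455., -162.], dtype=float32), 0.174, [20.6, 36.4])
green z36 (array([530. ,  64.7], dtype=float32), 0.017, [63.2, 63.2]) ((253.35293579101562, 159.35293579101562), 15.780267715454102)
stand z24 (array([ 455.3, -164.2], dtype=float32), 0.139, [61.0, 86.5])
slot z36 (array([528.8,  70. ], dtype=float32), 0.384, [2.9, 47.8])
green scene z36 (array([531.1,  61.6], dtype=float32), 1.103, [61.7, 67.1])
two (array([531.31867831,  64.50719693,  32.46126672]), np.float64(2.148031008410283))
stand scene z24 (array([ 457.2, -164.3], dtype=float32), 0.136, [61.1, 85.7])
```

View pics/topc.png

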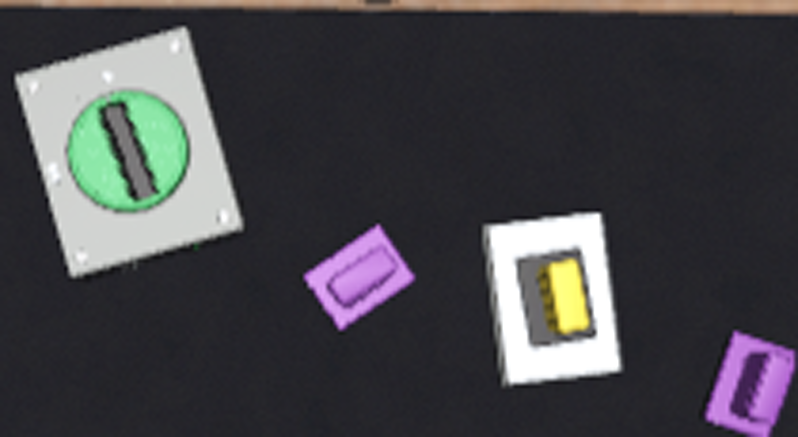

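```bash
python3 -m creep '0.038 -0.038 -0.005 0 0 -0.12 50;0.038 -0.038 -0.005 0 0 -0.12 50;0.038 -0.038 -0.005 0 0 -0.12 50;0.038 -0.038 -0.005 0 0 -0.12 50;0.038 -0.038 -0.005 0 0 -0.12 50;0.038 -0.038 -0.005 0 0 -0.12 50;0.038 -0.038 -0.005 0 0 -0.12 50;0.038 -0.038 -0.005 0 0 -0.12 50'
python3 -m creep '0 -0.04 0 0 0 -0.12 50;0 -0.04 0 0 0 -0.12 50;0 -0.04 0 0 0 -0.12 50;0 -0.04 0 0 0 -0.12 50;0 -0.04 0 0 0 -0.12 50;0 -0.04 0 0 0 -0.12 50;0 -0.04 0 0 0 -0.12 50;0 -0.04 0 0 0 -0.12 50'
python3 -m creep '0 -0.01 0 0 0 -0.12 50;0 -0.01 0 0 0 -0.12 50;0 -0.01 0 0 0 -0.12 50;0 -0.01 0 0 0 -0.12 50;0 0 0 0 0 -0.12 50;0 0 0 0 0 -0.12 50;0 0 0 0 0 -0.06 50;0 0 0 0 0 0 50'
```

```text
time: 0.82
tool_pos: [382.6, 267.6, 261.2]
tcp_rot: [3.142, -0.0, 1.892]
contact_force: [0.2, 0.9, -0.5]
grip_width: 46.8
finger_force: 0.0
time: 1.48
tool_pos: [381.1, -52.5, 261.5]
tcp_rot: [3.141, -0.0, 0.932]
contact_force: [1.0, -0.6, -0.5]
grip_width: 45.8
finger_force: 0.0
time: 2.15
tool_pos: [381.5, -90.7, 261.2]
tcp_rot: [-3.141, 0.0, 0.155]
contact_force: [1.3, 0.9, 0.5]
grip_width: 45.9
finger_force: 0.0
```

```bash
python3 -m creep '0.0185 -0.0185 0 0 0 0 50;0.0185 -0.0185 0 0 0 0 50;0.0185 -0.0185 0 0 0 0 50;0.018 -0.0175 0 0 0 0 50;0 0 0 0 0 0 50;0 0 0 0 0 0 50'
python3 - <<'E'
from h import *
i=viewer.camera_info("wrist"); im=viewer.capture("wrist"); cv2.imwrite("pics/w1.png",im[:,:,::-1])
print(i, project(i,[455,-164,71]),project(i,[455,-164,24]))
E
```

```text
time: 2.65
tool_pos: [455.3, -164.1, 260.7]
tcp_rot: [-3.141, 0.001, 0.159]
contact_force: [-0.5, -0.1, -1.1]
grip_width: 46.0
finger_force: 0.0
{'fx': 296.03839046736636, 'fy': 296.03839046736636, 'cx': 280.70592158146513, 'cy': 209.5511778342452, 'origin': array([ 522.57375133, -153.23271904,  353.01404643]), 'rotation': array([-2.60191978e-01,  8.44514058e-04, -1.41272592e+00])} [[280.94491982 202.99053841]] [[280.94758887 193.21064472]]
```

View pics/w1.png

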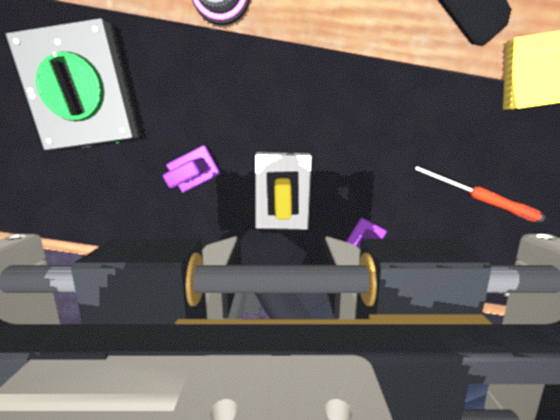

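The wrist view shows the key grip at about (283,198) in the stand at (283,192), with the green cover at (69,85). It is square with the gripper.

```bash
python3 - <<'E'
from h import *
i=viewer.camera_info("wrist"); im=cv2.imread("pics/w1.png")[:,:,::-1].copy()
y=big(mask(im,*YEL,(283,198),35)); print("yellow top z71",rect(i,y,71))
print([onto(i,y[:,0][[y[:,0,1].argmin(),y[:,0,1].argmax()]],71).round(1)])
hsv=cv2.cvtColor(im,cv2.COLOR_RGB2HSV);print(hsv[180:222:3,283].tolist())
s=big(mask(im,(0,0,110),(180,45,255),(283,190),50)); print("stand z24",rect(i,s,24))
b=big(mask(im,*BLK,(283,192),24)&0xff); print("guard z29",rect(i,b,29))
g=big(mask(im,*GRN,(69,85),40)); print("green z36",rect(i,g,36))
b=mask(im,*BLK,(69,85),32); b=big(b); print("slot z36",rect(i,b,36))
E
```

```text
yellow top z71 (array([ 459.1, -164. ], dtype=float32), 0.159, [16.8, 40.0])
[array([[ 478. , -155.6,   71. ],
       [ 438.7, -162.8,   71. ]])]
[[25, 190, 184], [24, 183, 190], [27, 178, 246], [27, 174, 247], [27, 175, 248], [28, 175, 248], [27, 178, 247], [27, 180, 247], [27, 178, 247], [28, 176, 247], [27, 182, 247], [27, 177, 247], [27, 181, 246], [24, 85, 226]]
stand z24 (array([ 456. , -164.1], dtype=float32), 0.135, [63.3, 88.3])
guard z29 (array([ 455.4, -164.8], dtype=float32), 0.172, [32.3, 45.9])
green z36 (array([530.8,  63.1], dtype=float32), 1.729, [62.3, 66.2])
slot z36 (array([529.7,  65.2], dtype=float32), 0.385, [11.0, 51.2])
```

```bash
python3 -m creep '0.001 0 -0.03 0 0 0 50;0 0 -0.03 0 0 0 50;0 0 -0.03 0 0 0 50;0 0 -0.03 0 0 0 50;0 0 -0.03 0 0 0 50;0 0 -0.0085 0 0 0 50;0 0 0 0 0 0 50;0 0 0 0 0 0 50'
python3 -m creep '0 0 0 0 0 0 0;0 0 0 0 0 0 0;0 0 0 0 0 0 0;0 0 0 0 0 0 0;0 0 0 0 0 0 0;0 0 0 0 0 0 0;0 0 0 0 0 0 0;0 0 0 0 0 0 0'
```

```text
time: 3.37
tool_pos: [456.3, -163.4, 103.7]
tcp_rot: [3.141, -0.0, 0.159]
contact_force: [0.5, -0.4, 0.8]
grip_width: 45.9
finger_force: 0.0
time: 4.03
tool_pos: [456.4, -163.8, 103.4]
tcp_rot: [3.141, -0.001, 0.158]
contact_force: [-0.6, -0.5, 6.2]
grip_width: 15.9
finger_force: 30.0
```

```bash
python3 -m creep '0 0 0.025 0 0 0 0;0 0 0.03 0 0 0 0;0 0 0.03 0 0 0 0;0.002 0.036 0.01 0 0 0.04 0;0.002 0.036 0.005 0 0 0.06 0;0.002 0.036 0 0 0 0.06 0;0.002 0.036 0 0 0 0.06 0;0.002 0.036 0 0 0 0.006 0'
python3 -m creep '0.002 0.03 0 0 0 0 0;0 0.015 0 0 0 0 0;0 0 0 0 0 0 0;0 0 0 0 0 0 0'
python3 - <<'E'
from h import *
i=viewer.camera_info("wrist"); im=viewer.capture("wrist"); cv2.imwrite("pics/w2.png",im[:,:,::-1])
c=project(i,[530.5,64,36])[0]; print(c)
g=big(mask(im,*GRN,c,70)); h=cv2.convexHull(g); print("green",rect(i,g,36))
w=onto(i,h[:,0],36)[:,:2].astype(np.float32); print(cv2.minEnclosingCircle(w), cv2.fitEllipse(w))
b=mask(im,*BLK,c,38); b=big(b); print("slot z36",rect(i,b,36))
E
```

```text
time: 4.7
tool_pos: [465.8, 17.9, 202.9]
tcp_rot: [3.142, 0.0, 0.386]
contact_force: [1.2, 0.4, -0.6]
grip_width: 16.0
finger_force: 30.0
time: 5.03
tool_pos: [467.9, 61.8, 202.6]
tcp_rot: [3.142, 0.001, 0.386]
contact_force: [0.6, -1.2, -1.7]
grip_width: 16.0
finger_force: 30.0
[306.31001335 142.14855885]
green (array([531.3,  64.8], dtype=float32), 1.152, [62.8, 63.2])
((531.3107299804688, 64.88404846191406), 31.924509048461914) ((531.282958984375, 64.92374420166016), (63.485836029052734, 63.618614196777344), 156.9680938720703)
slot z36 (array([533.4,  60. ], dtype=float32), 0.385, [2.9, 49.8])
```

View pics/w2.png

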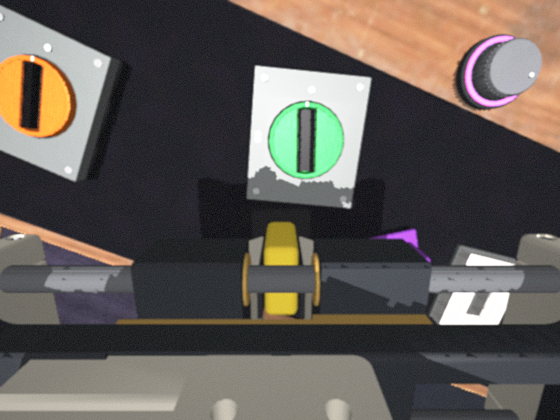

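The slot at (307,140) is centred in the green cover and aligned with the tool; the key is held straight at (281,268).

```bash
python3 -m creep '0.021 0.001 0 0 0 0 0;0.021 0.001 0 0 0 0 0;0.0212 0.001 -0.01 0 0 0 0;0 0 -0.02 0 0 0 0;0 0 -0.02 0 0 0 0;0 0 -0.008 0 0 0 0;0 0 0 0 0 0 0;0 0 0 0 0 0 0'
python3 -m creep '0 0 -0.006 0 0 0 0;0 0 -0.006 0 0 0 0;0 0 -0.006 0 0 0 0;0 0 -0.006 0 0 0 0;0 0 -0.003 0 0 0 0;0 0 0 0 0 0 0'
```

```text
time: 5.75
tool_pos: [531.4, 63.4, 145.0]
tcp_rot: [-3.142, 0.001, 0.383]
contact_force: [-0.5, 0.1, -0.1]
grip_width: 15.8
finger_force: 30.0
time: 6.25
tool_pos: [530.9, 64.4, 117.0]
tcp_rot: [-3.141, 0.001, 0.384]
contact_force: [-0.9, 0.1, -0.7]
grip_width: 15.9
finger_force: 30.0
```

```bash
python3 -m creep '0 0 0 0 0 0.08 0;0 0 0 0 0 0.08 0;0 0 0 0 0 0.08 0;0 0 0 0 0 0.08 0;0 0 0 0 0 0.08 0;0 0 0 0 0 0.08 0;0 0 0 0 0 0.08 0;0 0 0 0 0 0.08 0'
python3 -c "from plant import readout as r;print(r.get_obs()['moment'])"
python3 -m creep '0 0 0 0 0 0.08 0;0 0 0 0 0 0.08 0;0 0 0 0 0 0.08 0;0 0 0 0 0 0.08 0;0 0 0 0 0 0.08 0;0 0 0 0 0 0.08 0;0 0 0 0 0 0.08 0;0 0 0 0 0 0.08 0'
python3 -c "from plant import readout as r;print(r.get_obs()['moment'])"
```

```text
time: 6.92
tool_pos: [531.5, 64.4, 118.0]
tcp_rot: [3.141, -0.0, 1.028]
contact_force: [-0.9, -0.9, -0.8]
grip_width: 16.0
finger_force: 30.0
[-0.15636711  0.05137645 -0.09055381]
time: 7.58
tool_pos: [531.7, 64.3, 118.0]
tcp_rot: [3.141, 0.0, 1.668]
contact_force: [0.3, -1.1, -1.4]
grip_width: 15.6
finger_force: 30.0
[-0.15843851 -0.13163296 -0.0455047 ]
```

```bash
M='from plant import readout as r;print(r.get_obs()["moment"])'
python3 -m creep '0 0 0 0 0 0.06 0;0 0 0 0 0 0.06 0;0 0 0 0 0 0.06 0;0 0 0 0 0 0.05 0;0 0 0 0 0 0 0'; python3 -c "$M"
python3 -m creep '0 0 0 0 0 0.04 0;0 0 0 0 0 0.04 0;0 0 0 0 0 0.03 0;0 0 0 0 0 0 0'; python3 -c "$M"
```

```text
time: 8.0
tool_pos: [531.7, 64.3, 118.0]
tcp_rot: [3.141, 0.0, 1.896]
contact_force: [1.6, -0.9, -1.7]
grip_width: 15.8
finger_force: 30.0
[-0.14648722 -0.19842477 -0.07975291]
time: 8.33
tool_pos: [531.8, 64.3, 118.1]
tcp_rot: [3.141, 0.001, 2.003]
contact_force: [1.9, 0.2, -0.8]
grip_width: 16.2
finger_force: 30.0
[-0.17628297 -0.22505787 -0.01431908]
```

```bash
M='from plant import readout as r;o=r.get_obs();print(o["moment"],o["tau"][5])'
python3 -m creep '0 0 0 0 0 0.04 0;0 0 0 0 0 0 0'; python3 -c "$M"
python3 -m creep '0 0 0 0 0 0.04 0;0 0 0 0 0 0 0'; python3 -c "$M"
python3 -m creep '0 0 0 0 0 0.04 0;0 0 0 0 0 0 0'; python3 -c "$M"
```

```text
time: 8.5
tool_pos: [531.8, 64.3, 118.0]
tcp_rot: [3.141, 0.001, 2.043]
contact_force: [0.5, 0.2, -1.7]
grip_width: 16.1
finger_force: 30.0
[-0.19005964 -0.30970414 -0.01266429] -0.5173948779702187
time: 8.67
tool_pos: [531.7, 64.3, 118.0]
tcp_rot: [3.141, 0.001, 2.083]
contact_force: [1.7, -0.9, -0.5]
grip_width: 16.2
finger_force: 30.0
[-0.19826969 -0.36428926 -0.06989714] -0.5196056887507439
time: 8.83
tool_pos: [531.7, 64.3, 118.0]
tcp_rot: [3.141, 0.001, 2.123]
contact_force: [1.4, -0.7, -0.8]
grip_width: 16.2
finger_force: 30.0
[-0.15892327 -0.37040214 -0.02012095] -0.5200610496103764
```

```bash
python3 - <<'E'
from h import *
a=viewer.capture("wrist"); s=viewer.capture("scene"); t=viewer.capture("top")
c=lambda im,x,y,w,h,f:cv2.resize(im[y:y+h,x:x+w],(w*f,h*f),interpolation=cv2.INTER_CUBIC)
A=cv2.resize(a[100:340,130:430],(500,400)); 
S=c(s,240,130,100,100,3);T=c(t,214,115,75,100,3)
o=np.zeros((600,800,3),np.uint8);o[:400,:500]=A;o[:300,500:800]=S;o[300:600,500:725]=T
cv2.imwrite("pics/m3.png",o[:,:,::-1])
E
```

```text
(no output)
```

View pics/m3.png

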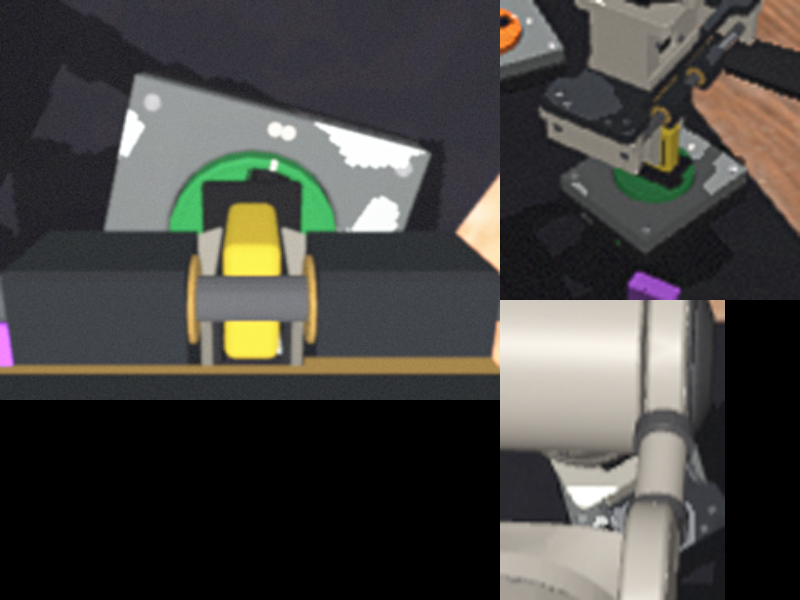

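The wrist crop shows the white pointer at (273,165), in line with the two dots at (282,130), and the key upright in the grip. I'll measure the pointer and slot bearings.

```bash
python3 - <<'E'
from h import *
i=viewer.camera_info("wrist")
q=lambda x,y:(130+x*.6,100+y*.6)
C=np.array([531.3,64.9])
for n,p,z in(("pointer",q(273,165),36),("dots",q(282,130),30),("edgeL",q(136,76),30),("edgeR",q(428,152),30)):
    w=onto(i,[p],z)[0,:2]; d=w-C; print(n,w.round(1),round(float(np.hypot(*d)),1),round(float(np.arctan2(d[1],d[0])),3))
E
```

```text
pointer [522.6  93.2] 29.6 1.868
dots [519.4 105.1] 41.9 1.859
edgeL [464.4  94.2] 73.0 2.728
edgeR [570.1 126.5] 72.8 1.009
```

The cover is at its open stop: pointer at 1.868 rad, dots at 1.859. I'll relax the twist, lift out and go back to the stand.

```bash
python3 -m creep '0 0 0 0 0 -0.1 0;0 0 0 0 0 -0.1 0;0 0 0 0 0 0 0;0 0 0.015 0 0 0 0;0 0 0.025 0 0 0 0;0 0 0.03 0 0 0 0;0 0 0.025 0 0 0 0;0 0 0 0 0 0 0'
python3 -m creep '-0.005 -0.015 0 0 0 -0.118 0;-0.005 -0.015 0 0 0 -0.118 0;-0.005 -0.015 0 0 0 -0.118 0;-0.005 -0.015 0 0 0 -0.118 0;-0.005 -0.015 0 0 0 -0.118 0;-0.005 -0.015 0 0 0 -0.118 0;-0.005 -0.015 0 0 0 -0.118 0;-0.005 -0.015 0 0 0 -0.118 0'
python3 -m creep '-0.005 -0.015 0 0 0 -0.118 0;-0.005 -0.015 0 0 0 -0.118 0;-0.005 -0.015 0 0 0 -0.118 0;-0.005 -0.015 0 0 0 -0.118 0;-0.005 -0.015 0 0 0 -0.118 0;-0.005 -0.015 0 0 0 -0.118 0;-0.005 -0.015 0 0 0 -0.05 0;0 0 0 0 0 0 0'
```

```text
time: 9.65
tool_pos: [533.2, 64.4, 217.8]
tcp_rot: [3.134, 0.003, 1.926]
contact_force: [0.6, 0.1, -0.8]
grip_width: 15.5
finger_force: 30.0
time: 10.32
tool_pos: [490.4, -56.1, 212.1]
tcp_rot: [-3.14, 0.001, 0.976]
contact_force: [-0.0, -0.5, -0.1]
grip_width: 15.8
finger_force: 30.0
time: 10.98
tool_pos: [455.3, -162.4, 212.1]
tcp_rot: [-3.141, 0.002, 0.219]
contact_force: [0.6, 0.1, -0.7]
grip_width: 16.2
finger_force: 30.0
```

```bash
python3 -m creep '0.001 -0.0014 0 0 0 -0.07 0;0 0 0 0 0 0 0;0 0 0 0 0 0 0'; python3 - <<'E'
from h import *
i=viewer.camera_info("wrist"); im=viewer.capture("wrist"); cv2.imwrite("pics/w4.png",im[:,:,::-1])
w2=cv2.imread("pics/w2.png")[:,:,::-1].copy()
for a in(w2,im): print(cv2.boundingRect(big(mask(a,*YEL,(281,268),60))))
s=big(mask(im,(0,0,110),(180,45,255),project(i,[456,-164,24])[0],90)); print("stand",rect(i,s,24))
c=project(i,[531.3,64.9,36])[0]; print(c); b=big(mask(im,*BLK,c,30)); print("slot",rect(i,b,36))
E
```

```text
time: 11.23
tool_pos: [457.2, -161.5, 212.4]
tcp_rot: [-3.141, 0.001, 0.155]
contact_force: [-0.1, -0.8, -1.7]
grip_width: 15.7
finger_force: 30.0
(263, 222, 36, 44)
(263, 221, 36, 45)
stand (array([ 446.7, -166. ], dtype=float32), 0.13, [62.8, 108.5])
[29.33696543 81.70632695]
slot (array([534.1,  64.4], dtype=float32), 1.86, [7.3, 49.4])
```

View pics/w4.png

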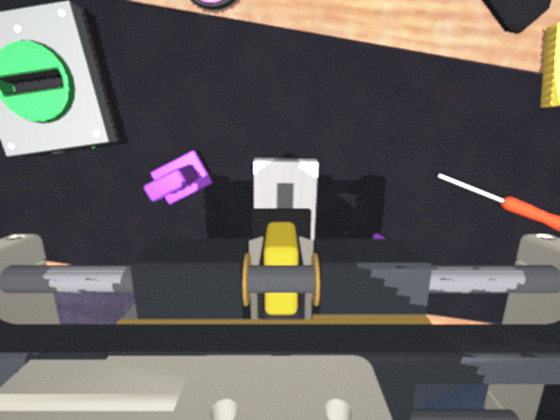

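The cover stays open (slot at 1.86 rad, around pixel (30,81)). The key sits in the grip as before, with the empty pocket ahead at (285,195). Lowering now.

```bash
python3 -m creep '-0.001 -0.002 -0.025 0 0 0 0;0 0 -0.025 0 0 0 0;0 0 -0.025 0 0 0 0;0 0 -0.01 0 0 0 0;0 0 0 0 0 0 0;0 0 0 0 0 0 0'
python3 -m creep '0 0 -0.006 0 0 0 0;0 0 -0.006 0 0 0 0;0 0 -0.006 0 0 0 0;0 0 -0.003 0 0 0 0;0 0 0 0 0 0 0;0 0 0 0 0 0 0'
```

```text
time: 11.78
tool_pos: [456.3, -163.6, 127.6]
tcp_rot: [-3.141, 0.001, 0.154]
contact_force: [0.3, -0.6, -0.4]
grip_width: 15.8
finger_force: 30.0
time: 12.28
tool_pos: [456.3, -164.1, 106.8]
tcp_rot: [-3.142, 0.0, 0.152]
contact_force: [0.9, -0.5, -1.5]
grip_width: 15.7
finger_force: 30.0
```

```bash
python3 -m creep '0 0 -0.0015 0 0 0 0;0 0 -0.0015 0 0 0 0;0 0 0 0 0 0 0;0 0 0 0 0 0 0'
python3 -m creep '0 0 0 0 0 0 30;0 0 0 0 0 0 50;0 0 0 0 0 0 50;0 0 0 0 0 0 50;0 0 0 0 0 0 50;0 0 0 0 0 0 50'
python3 -m creep '0 0 0.015 0 0 0 50;0 0 0.025 0 0 0 50;0 0 0.03 0 0 0 50;0 0 0.03 0 0 0 50;0 0 0.03 0 0 0 50;0 0 0.028 0 0 0 50;0 0 0 0 0 0 50;0 0 0 0 0 0 50'
python3 - <<'E'
from h import *
i=viewer.camera_info("wrist"); im=viewer.capture("wrist"); cv2.imwrite("pics/w5.png",im[:,:,::-1])
y=big(mask(im,*YEL,project(i,[456,-164,60])[0],35)); print("yellow",rect(i,y,71))
s=big(mask(im,(0,0,110),(180,45,255),project(i,[456,-164,24])[0],50)); print("stand",rect(i,s,24))
E
```

```text
time: 12.62
tool_pos: [456.4, -164.1, 103.8]
tcp_rot: [3.142, 0.0, 0.152]
contact_force: [0.1, 0.3, -0.5]
grip_width: 16.1
finger_force: 30.0
time: 13.12
tool_pos: [456.4, -164.1, 103.9]
tcp_rot: [3.141, -0.0, 0.152]
contact_force: [0.3, -0.2, -0.8]
grip_width: 45.3
finger_force: 0.0
time: 13.78
tool_pos: [456.8, -164.3, 263.2]
tcp_rot: [3.139, -0.003, 0.152]
contact_force: [-1.3, -0.8, -0.2]
grip_width: 46.1
finger_force: 0.0
yellow (array([ 459.3, -163.9], dtype=float32), 0.144, [16.7, 40.5])
stand (array([ 456.7, -164.8], dtype=float32), 0.127, [63.5, 88.4])
```

View pics/w5.png

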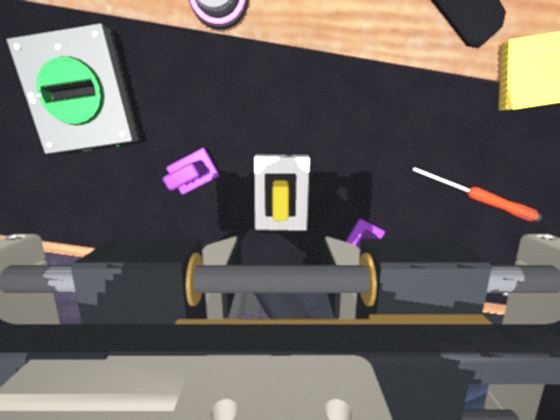

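The key stands back in its stand at (281,198), just as it did at the start. The green cover's slot at (68,91) points to the two dots, so it is open.

```bash
python3 -c "from plant import order;print(order.close_job())"
```

```text
the job is handed in; nothing more can be done
None
```

The job is handed in at about 14 s of the 58 s allowed: the green cover is at its open stop (slot measured at 1.86 rad, in line with the two dots) and the yellow key is upright in its stand and released; the hand-in returned no verdict.

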